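# Open the low stamp tin in the cake bakery

### The arm

A 7-joint arm with a two-finger parallel gripper is mounted at the origin on the work surface. World frame = base frame: x ahead of the robot, y to its left, z up, the work surface at z = 0. Lengths are in m, angles in rad, forces in N, time in s.
With the tool pointing down it reaches from about 0.375 to 0.925 m from the base axis. Payload 3.1 kg.
Tool frame: the origin (TCP) lies at the very end of the fingers, on their centre line; the grasp point (between the pads) lies 19 mm behind it; x points along the fingers, y is the direction in which the jaws open and shut, and the axes are right-handed (so a half turn about x gives the same grasp; the last joint's range is limited). The gripper opens to 85 mm and grips with 20 to 120 N. Pads are 22 mm wide; open, the fingers measure 114 mm over their backs; the gripper's body (76 mm by 85 mm) begins 54 mm behind the grasp point. The pads swing forward as they close: fully open they stand 13 mm farther back than shut.
Start: joints at [1.075, 0.383, 0.044, 1.598, -0.018, 1.161, -0.05], TCP at [0.252, -0.599, 0.231] pointing down, gripper open.
Joint ranges: [-2.61, 2.61], [-0.41, 2.15], [-1.48, 1.57], [0, 2.5], [-1.57, 4.71], [0.05, 1.97], [-2.85, 2.85]. Speed limits (rad/s): [2.79, 2.79, 3.14, 3.14, 3.14, 3.14, 3.14].

### API

Orientations are given as a rotation vector (axis times angle).
In Python, from station import env, viewer, sign_off gives the robot as it stands. The module is installed in compiled form; this text tells all that it offers.
- The arm moves only by the tool carry_out, never from a script. Its argument "rows" is a list of rows, each an object with "linear": the shift along the tool's x, y, z each as a share of 40 mm, from -1 to 1, a list of three; "twist": the turn, a rotation vector about the tool's x, y, z each as a share of 4 degrees, from -1 to 1, a list of three; "jaw": the gripper command: -1 is shut, 1 is fully open, values between are in proportion. A call has 1 to 12 rows; each row shifts and turns the commanded pose from where the row before left it, along the tool's axes as they then stand; what a row does not reach is not made up. A row lasts 1/12 s, in which the tool goes at most 41.7 mm and 7.16 degrees, less where a joint would pass 70% of its speed; a pose out of reach is approached as far as the arm can. A call with a number of a shift or a turn outside -1 to 1 is refused whole. A call with a gripper value outside its range is refused whole. The fingers move at their own pace and stop on an object; "grip_force" is the grip in N (left out, the last holds). Time passes only in rows, so rows that do not move let the fingers close. It gives the time, the measured TCP pose, the force and the opening at its end, in the units of the state.
- env.state(): the state, without advancing time (a new reading comes with each control period).
- viewer.get_image(name): name is "scene" or "side" or "wrist"; returns (picture, depth): 384x512x3 uint8, red, green, blue; 384x512 float32, m along the optical axis (not along the pixel's ray), 0 where there is no reading.
- viewer.calibration(name): a dict with "K" (3x3 intrinsics, pixels), "world_from_camera" (4x4, takes a point from camera to world coordinates). Camera axes: x right, y up, looking along -z (the intrinsics and any distortion apply to the point x, -y, -z); pixel columns grow to the right and rows downward; lengths in m; the calibration is good to about 2 mm. A picture is of the moment at which its call begins: read the wrist's pose just before it. calibration takes no time and is no camera call; for the wrist camera it gives the pose at the moment of the call.
- sign_off(): hands the job in, once; it reports no verdict.
The state is a dict: "time_s": time; "q": joint angles; "qd": joint speeds; "tau": joint torques, N m; "eef_pos": TCP position; "eef_rot": TCP orientation; "wrist_force": force on the tool from outside, world axes, zero at the start; "wrist_torque": the same for the moment, N m; "opening": finger opening in m.
Only numpy, scipy, OpenCV 4.12 (cv2) and the standard library are available. Lean on these libraries where they do the work, as an engineer would, in place of code of your own. Each camera call takes 0.05 s, during which the arm holds its last target.

### The job

Open the low, oblong flip-top tin so that the baker can take out the wooden cake stamps: press its button catch from above, and steady the sprung lid as it comes up so that it does not fly open and slam against its stop. Leave the lid standing fully open, and leave the tall square tin shut.

Things in the scene. Friction and masses are not known exactly. Their poses are not given: they have to be found in the camera images.
- low_tin: Low oblong aluminium tin, 140 long (x), 110 wide (y), 70 tall (mm), fixed. Origin: centre of its underside; x runs from front (catch) to back (hinge), z up. Steel lid on its rim: top at z 76, front edge at x -70, hinge line along y at x 70, z 70. Catch on the front: black housing 46 wide, x -112 to -70, top z 70; in it one upright round steel button, 28 across, at x -95, y 0, top z 88.
- low_button (a joint): The low tin's button: 0 = up, 0.006 (m) = fully down. 1.5 N starts it, 5 N takes it fully down; the lid is let go at about 0.004; it springs back up. Even fully down its top is 6 mm above the shut lid's top, so while one fingertip of a part-open gripper presses it, the other can wait just over the lid, to meet it as it rises.
- low_lid (a joint): Angle of the low tin's lid (rad): 0 shut, grows as the front edge rises and swings back about the hinge; stop at 1.7, a little past upright; at rest open 1.6 to 1.7. Lid 140 x 110 x 6 mm, 0.2 kg; an 18 mm wide tongue on its front edge sticks out 8 mm and is held by the catch. Once let go it springs up, with about 0.7 N at the front edge. Let free from shut it slams; let free from 0.7 or more it ends gently.
- tall_lid (a joint): Angle of the lid of the other tin of the same make (square, 110 x 110 mm, 115 mm tall, same catch and button): 0 = shut. Not to be opened.

How it is judged:
On the way:
1. the low tin's button is pressed down (value of joint low_button above 0.003 m).
At the end, for the whole second after the job is handed in: The low tin's lid stands fully open (joint above 1.4 rad, 80 degrees) and at rest, and the tall tin is still shut (below 0.1 rad) (value of joint low_lid above 1.4 rad and velocity of joint low_lid between -0.1 and 0.1 rad/s and value of joint tall_lid below 0.1 rad); the robot touches nothing.
It fails at once if the low tin's lid flies open and slams (swings faster than 4.0 rad/s beyond 1.1 rad) (value of joint low_lid above 1.1 rad and velocity of joint low_lid above 4 rad/s).
It fails at once if the tall tin is opened (value of joint tall_lid above 0.1 rad).
It also fails if it takes over 38 s, if anything falls off the work surface, if the arm or the gripper's body presses on something with over 40 N, if the wrist force passes 120 N, or if a joint passes its speed limit or range.

## Working session

There is one attempt and no reset: what is moved stays moved. The work goes in short steps, Python scripts to look and compute and a tool call to move; the robot and the scene stay as the last step left them, time stands still between calls to the robot, and variables do not carry over. Pictures are saved under pics/ and viewed, and the job is handed in when it is done.

Besides the shell and the picture viewer there is one more tool, called after "Request:" as a command line: name --argument value ..., lists and objects as JSON in quotes. carry_out: Moves the arm, as the interface text tells. Shift numbers are shares of 40 mm and turn numbers shares of 4 degrees, none past 1 either way. Its arguments: {"type":"object","properties":{"rows":{"type":"array"},"grip_force":{"type":"number"}},"required":["rows"]}

```bash
mkdir -p pics; cat > h.py <<'E'
import numpy as np, cv2
from station import env, viewer, sign_off
from scipy.spatial.transform import Rotation as R
def snap(n,tag):
    c=viewer.calibration(n); p,d=viewer.get_image(n)
    cv2.imwrite(f'pics/{tag}.png',p[:,:,::-1]); np.savez(f'{tag}.npz',p=p,d=d,K=c['K'],T=c['world_from_camera'])
def cloud(tag):
    z=np.load(tag+'.npz'); d=z['d']; K=z['K'];T=z['T']
    v,u=np.mgrid[:d.shape[0],:d.shape[1]]
    x=(u-K[0,2])/K[0,0]*d; y=(v-K[1,2])/K[1,1]*d
    P=np.stack([x,-y,-d],-1)@T[:3,:3].T+T[:3,3]
    P[d==0]=np.nan
    return z['p'],P
E
python3 - <<'E'
from h import *
s=env.state(); print({k:np.round(v,3) for k,v in s.items()})
print(viewer.calibration('scene'))
for n in ['scene','side','wrist']: snap(n,n+'0')
print(R.from_rotvec(s['eef_rot']).as_matrix().round(3))
E
```

```text
{'time_s': np.float64(0.0), 'q': array([ 1.075,  0.384,  0.044,  1.6  , -0.018,  1.161, -0.05 ]), 'qd': array([ 0.   , -0.002,  0.001, -0.001,  0.001,  0.   ,  0.   ]), 'tau': array([ 0.0000e+00, -4.3346e+01,  1.0240e+00, -2.4951e+01,  1.0000e-02,
        1.1000e-02, -0.0000e+00]), 'eef_pos': array([ 0.251, -0.598,  0.23 ]), 'eef_rot': array([ 2.003,  0.407, -2.005]), 'wrist_force': array([-0.764, -0.914,  0.296]), 'wrist_torque': array([0.012, 0.056, 0.031]), 'opening': np.float64(0.085)}
{'K': array([[349.6824817 ,   0.        , 254.79444161],
       [  0.        , 349.6824817 , 195.08140472],
       [  0.        ,   0.        ,   1.        ]]), 'world_from_camera': array([[-0.74041628, -0.55871105,  0.37366522,  0.86992754],
       [ 0.67214494, -0.61728872,  0.4088714 ,  0.31423803],
       [ 0.00221836,  0.55389222,  0.83258542,  0.77400928],
       [ 0.        ,  0.        ,  0.        ,  1.        ]])}
[[-0.001  0.387 -0.922]
 [ 0.002 -0.922 -0.387]
 [-1.    -0.003  0.   ]]
```

View pics/scene0.png

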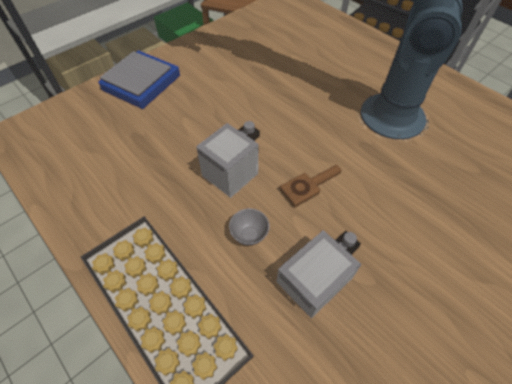

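View pics/side0.png

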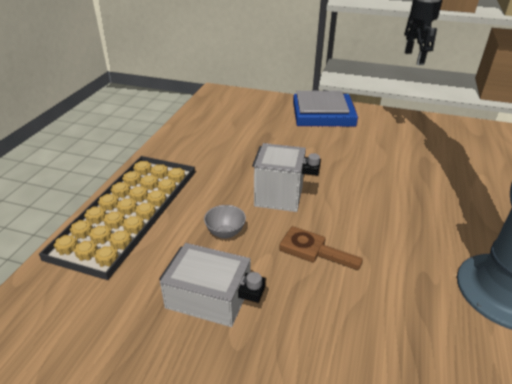

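View pics/wrist0.png

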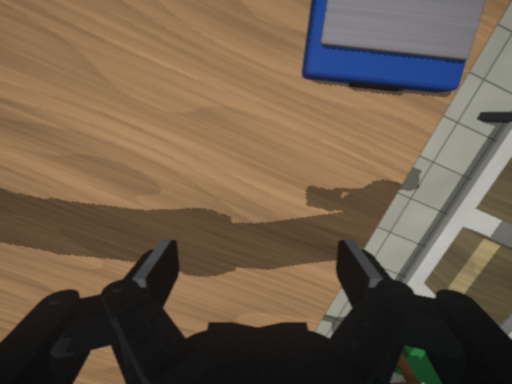

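The scene view shows the low tin at about (318,270) with its button at (349,241), and the tall tin at (228,158). In the side view the low tin is at (205,283) with its button at (254,281). Next I'll measure from both clouds.

```bash
python3 - <<'E'
from h import *
for t,uv in [('scene0',(318,265)),('side0',(207,270))]:
    p,P=cloud(t)
    z=P[...,2]; c=P[uv[1],uv[0]]; print(t,'lid px',c.round(4))
    m=(np.hypot(P[...,0]-c[0],P[...,1]-c[1])<0.16)&(z>c[2]-.004)&(z<c[2]+.004)
    n,l,st,ce=cv2.connectedComponentsWithStats(m.astype(np.uint8)); k=l[uv[1],uv[0]]
    Q=P[l==k]; r=cv2.minAreaRect((Q[:,:2]*1000).astype(np.float32)); print('lid',len(Q),Q.mean(0).round(4),r)
    b=(np.hypot(P[...,0]-c[0],P[...,1]-c[1])<0.16)&(z>c[2]+.006)
    B=P[b]; print('button',len(B),B.mean(0).round(4),B.min(0).round(4),B.max(0).round(4))
    B=B[B[:,2]>np.nanmax(B[:,2])-.004];print(cv2.minAreaRect((B[:,:2]*1000).astype(np.float32)), len(B),B[:,2].mean())
    print(np.argwhere(b).mean(0))
p,P=cloud('scene0'); 
for uv in [(228,142),(252,130),(300,190),(248,228)]: print(uv,P[uv[1],uv[0]].round(3))
E
```

```text
scene0 lid px [0.5781 0.1933 0.0787]
lid 2849 [0.5798 0.1993 0.0764] ((579.2882080078125, 197.33729553222656), (109.80691528320312, 144.93226623535156), 89.30119323730469)
button 112 [0.4836 0.1987 0.0873] [0.4703 0.1859 0.0847] [0.496  0.2117 0.0911]
((483.4446105957031, 198.5494384765625), (24.175098419189453, 24.06133460998535), 73.3331298828125) 63 0.08827860341633247
[237.77678571 349.55357143]
side0 lid px [0.573 0.2   0.077]
lid 3359 [0.5716 0.203  0.0761] ((558.2997436523438, 199.0297393798828), (112.34265899658203, 183.8901824951172), 89.20104217529297)
button 151 [0.4796 0.2013 0.0871] [0.4665 0.1857 0.0832] [0.4931 0.2134 0.09  ]
((480.00750732421875, 200.06329345703125), (25.37763023376465, 25.284671783447266), 77.96256256103516) 126 0.08752294459622072
[278.32450331 253.97350993]
(228, 142) [ 0.52  -0.168  0.122]
(252, 130) [ 0.449 -0.158  0.122]
(300, 190) [0.436 0.013 0.025]
(248, 228) [ 0.602 -0.004  0.   ]
```

```bash
cat > plan.py <<'E'
from h import *
def plan(target,n,psi_t=0.,jaw=.06):
    """rows from measured pose to target, tool down, tool y at yaw psi_t"""
    s=env.state(); p=np.array(s['eef_pos']); r=R.from_rotvec(s['eef_rot'])
    M=np.array([[0,np.cos(psi_t),np.sin(psi_t)],[0,np.sin(psi_t),-np.cos(psi_t)],[-1,0,0]])
    rt=R.from_matrix(M); out=[]
    for k in range(n):
        st=(np.array(target)-p)/(n-k); w=(r.inv()*rt).as_rotvec()/(n-k)
        a=np.round(r.inv().apply(st)/.04,2); b=np.round(w/np.radians(4),2)
        p=p+r.apply(a*.04); r=r*R.from_rotvec(b*np.radians(4))
        out.append((a+0.,b+0.))
    print(p.round(4),r.as_rotvec().round(3))
    for a,b in out: print('{"linear":[%g,%g,%g],"twist":[%g,%g,%g],"jaw":%g}'%(*a,*b,jaw),end=',')
    print()
E
python3 -c "
from plan import *
plan([.5115,.1995,.21],36)"
```

```text
[0.5113 0.1995 0.2101] [ 1.209  1.209 -1.21 ]
{"linear":[0.01,-0.44,-0.38],"twist":[-0.47,0,0],"jaw":0.06},{"linear":[0.02,-0.43,-0.4],"twist":[-0.47,0,0],"jaw":0.06},{"linear":[0.01,-0.41,-0.41],"twist":[-0.47,0,0],"jaw":0.06},{"linear":[0.02,-0.4,-0.42],"twist":[-0.47,0,0],"jaw":0.06},{"linear":[0.01,-0.39,-0.44],"twist":[-0.47,0,0],"jaw":0.06},{"linear":[0.02,-0.37,-0.45],"twist":[-0.47,0,0],"jaw":0.06},{"linear":[0.01,-0.36,-0.46],"twist":[-0.47,0,0],"jaw":0.06},{"linear":[0.02,-0.34,-0.47],"twist":[-0.47,0,0],"jaw":0.06},{"linear":[0.01,-0.33,-0.48],"twist":[-0.47,0,0],"jaw":0.06},{"linear":[0.02,-0.31,-0.49],"twist":[-0.47,0,0],"jaw":0.06},{"linear":[0.01,-0.29,-0.5],"twist":[-0.47,0,0],"jaw":0.06},{"linear":[0.02,-0.28,-0.51],"twist":[-0.47,0,0],"jaw":0.06},{"linear":[0.01,-0.26,-0.52],"twist":[-0.47,0,0],"jaw":0.06},{"linear":[0.02,-0.24,-0.53],"twist":[-0.46,0,0],"jaw":0.06},{"linear":[0.01,-0.23,-0.54],"twist":[-0.47,0,0],"jaw":0.06},{"linear":[0.02,-0.21,-0.54],"twist":[-0.46,0,0],"jaw":0.06},{"linear":[0.01,-0.19,-0.55],"twist":[-0.47,0,0],"jaw":0.06},{"linear":[0.02,-0.1
[... 444 characters left out ...]
-0.47,0,0],"jaw":0.06},{"linear":[0.02,-0.02,-0.58],"twist":[-0.46,0,0],"jaw":0.06},{"linear":[0.01,-0.01,-0.58],"twist":[-0.47,0,0],"jaw":0.06},{"linear":[0.02,0.01,-0.58],"twist":[-0.46,0,0],"jaw":0.06},{"linear":[0.01,0.03,-0.58],"twist":[-0.47,0,0],"jaw":0.06},{"linear":[0.02,0.05,-0.58],"twist":[-0.46,0,0],"jaw":0.06},{"linear":[0.01,0.07,-0.58],"twist":[-0.47,0,0],"jaw":0.06},{"linear":[0.02,0.09,-0.58],"twist":[-0.46,0,0],"jaw":0.06},{"linear":[0.01,0.11,-0.58],"twist":[-0.47,-0.01,0],"jaw":0.06},{"linear":[0.01,0.13,-0.57],"twist":[-0.46,-0.01,0],"jaw":0.06},{"linear":[0.02,0.14,-0.57],"twist":[-0.47,0,0.01],"jaw":0.06},{"linear":[0.01,0.16,-0.56],"twist":[-0.46,-0.01,0],"jaw":0.06},
```

Request:
carry_out --rows '[{"linear": [0, -0.44, -0.38], "twist": [-0.47, 0, 0], "jaw": 0.06}, {"linear": [0, -0.43, -0.4], "twist": [-0.47, 0, 0], "jaw": 0.06}, {"linear": [0, -0.41, -0.41], "twist": [-0.47, 0, 0], "jaw": 0.06}, {"linear": [0, -0.4, -0.42], "twist": [-0.47, 0, 0], "jaw": 0.06}, {"linear": [0, -0.39, -0.44], "twist": [-0.47, 0, 0], "jaw": 0.06}, {"linear": [0, -0.37, -0.45], "twist": [-0.47, 0, 0], "jaw": 0.06}, {"linear": [0, -0.36, -0.46], "twist": [-0.47, 0, 0], "jaw": 0.06}, {"linear": [0, -0.34, -0.47], "twist": [-0.47, 0, 0], "jaw": 0.06}, {"linear": [0, -0.33, -0.48], "twist": [-0.47, 0, 0], "jaw": 0.06}, {"linear": [0, -0.31, -0.49], "twist": [-0.47, 0, 0], "jaw": 0.06}, {"linear": [0, -0.29, -0.5], "twist": [-0.47, 0, 0], "jaw": 0.06}, {"linear": [0, -0.28, -0.51], "twist": [-0.47, 0, 0], "jaw": 0.06}]' --grip_force 20

```text
time_s: 1.15
eef_pos: [0.3387, -0.3321, 0.2311]
eef_rot: [1.755, 0.735, -1.755]
wrist_force: [0.3, 0.4, -0.7]
opening: 0.0455
```

Request:
carry_out --rows '[{"linear": [0, -0.26, -0.52], "twist": [-0.47, 0, 0], "jaw": 0.06}, {"linear": [0, -0.24, -0.53], "twist": [-0.46, 0, 0], "jaw": 0.06}, {"linear": [0, -0.23, -0.54], "twist": [-0.47, 0, 0], "jaw": 0.06}, {"linear": [0, -0.21, -0.54], "twist": [-0.46, 0, 0], "jaw": 0.06}, {"linear": [0, -0.19, -0.55], "twist": [-0.47, 0, 0], "jaw": 0.06}, {"linear": [0, -0.17, -0.56], "twist": [-0.46, 0, 0], "jaw": 0.06}, {"linear": [0, -0.16, -0.56], "twist": [-0.47, 0, 0], "jaw": 0.06}, {"linear": [0, -0.14, -0.57], "twist": [-0.46, 0, 0], "jaw": 0.06}, {"linear": [0, -0.12, -0.57], "twist": [-0.47, 0, 0], "jaw": 0.06}, {"linear": [0, -0.1, -0.57], "twist": [-0.46, 0, 0], "jaw": 0.06}, {"linear": [0, -0.08, -0.58], "twist": [-0.47, 0, 0], "jaw": 0.06}, {"linear": [0, -0.06, -0.58], "twist": [-0.46, 0, 0], "jaw": 0.06}]'

```text
time_s: 2.15
eef_pos: [0.4252, -0.0652, 0.2314]
eef_rot: [1.488, 1.001, -1.488]
wrist_force: [0.3, 0.0, 0.1]
opening: 0.0453
```

Request:
carry_out --rows '[{"linear": [0.01, -0.04, -0.58], "twist": [-0.47, 0, 0], "jaw": 0.06}, {"linear": [0.02, -0.02, -0.58], "twist": [-0.46, 0, 0], "jaw": 0.06}, {"linear": [0.01, -0.01, -0.58], "twist": [-0.47, 0, 0], "jaw": 0.06}, {"linear": [0.02, 0.01, -0.58], "twist": [-0.46, 0, 0], "jaw": 0.06}, {"linear": [0.01, 0.03, -0.58], "twist": [-0.47, 0, 0], "jaw": 0.06}, {"linear": [0.02, 0.05, -0.58], "twist": [-0.46, 0, 0], "jaw": 0.06}, {"linear": [0.01, 0.07, -0.58], "twist": [-0.47, 0, 0], "jaw": 0.06}, {"linear": [0.02, 0.09, -0.58], "twist": [-0.46, 0, 0], "jaw": 0.06}, {"linear": [0.01, 0.11, -0.58], "twist": [-0.47, 0, 0], "jaw": 0.06}, {"linear": [0.01, 0.13, -0.57], "twist": [-0.46, 0, 0], "jaw": 0.06}, {"linear": [0.02, 0.14, -0.57], "twist": [-0.47, 0, 0], "jaw": 0.06}, {"linear": [0.01, 0.16, -0.56], "twist": [-0.46, 0, 0], "jaw": 0.06}]'

```text
time_s: 3.15
eef_pos: [0.5112, 0.201, 0.2244]
eef_rot: [1.207, 1.211, -1.207]
wrist_force: [-0.4, -0.2, -0.3]
opening: 0.0454
```

```bash
python3 - <<'E'
from h import *
for n in ['wrist','side']: snap(n,n+'1')
s=env.state(); print({k:np.round(v,4) for k,v in s.items()})
print(R.from_rotvec(s['eef_rot']).as_matrix().round(3))
E
```

```text
{'time_s': np.float64(3.25), 'q': array([ 0.1738,  0.2789, -0.7235,  1.8184,  0.2   ,  1.1169, -0.6099]), 'qd': array([ 0.0371, -0.0328,  0.0452,  0.0395,  0.01  ,  0.0306,  0.0138]), 'tau': array([  0.7029, -30.4509,  -3.6094, -24.0594,   0.1684,  -0.0847,
        -0.066 ]), 'eef_pos': array([0.5108, 0.2052, 0.225 ]), 'eef_rot': array([ 1.2066,  1.2162, -1.2004]), 'wrist_force': array([-0.9885,  0.1665,  0.5112]), 'wrist_torque': array([ 0.0147,  0.0228, -0.0016]), 'opening': np.float64(0.0449)}
[[ 0.     1.     0.008]
 [ 0.005  0.008 -1.   ]
 [-1.     0.001 -0.005]]
```

View pics/wrist1.png

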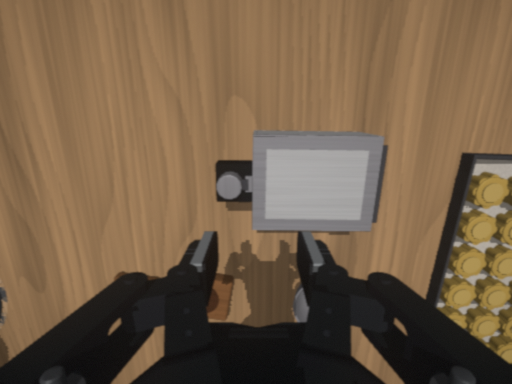

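View pics/side1.png

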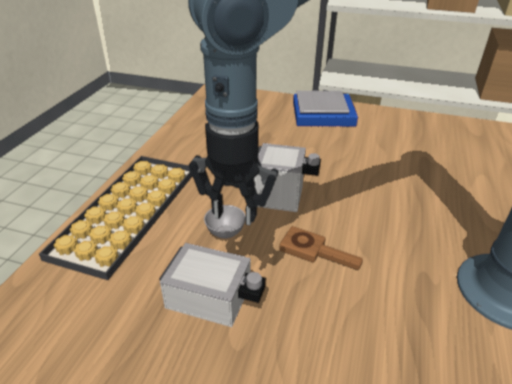

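The wrist view shows the button at (230,185), the lid spanning (253..380, 132..230), and the fingertips at (208,240) and (305,240). I'll measure again from this view.

```bash
python3 - <<'E'
from h import *
p,P=cloud('wrist1'); z=P[...,2]
c=P[185,315]; print(c.round(4))
m=(abs(z-c[2])<.004).astype(np.uint8)
n,l,st,ce=cv2.connectedComponentsWithStats(m); Q=P[l==l[185,315]]
print('lid',len(Q),Q.mean(0).round(4),Q.min(0).round(4),Q.max(0).round(4),cv2.minAreaRect((Q[:,:2]*1000).astype(np.float32)))
b=np.zeros_like(m,bool); b[160:210,210:252]=1
B=P[b&(z>.084)]; print('btn',len(B),B.min(0).round(4),B.max(0).round(4),B.mean(0).round(4),cv2.minAreaRect((B[:,:2]*1000).astype(np.float32)))
for (a,d) in [(190,225),(292,330)]:
    f=np.zeros_like(m,bool); f[225:300,a:d]=1; F=P[f&(z>.13)]
    lo=F[F[:,2]<F[:,2].min()+.012]
    print('fing',F.min(0).round(4),F.max(0).round(4),'low',lo.min(0).round(4),lo.max(0).round(4),len(lo))
    v,u=np.argwhere(f&(z>.13)&(z<F[:,2].min()+.012)).mean(0);print(u,v)
s=env.state();print(s['eef_pos'],s['qd'])
E
```

```text
[0.5752 0.1956 0.0786]
lid 12085 [0.5747 0.1981 0.0777] [0.4716 0.1401 0.0746] [0.6509 0.25   0.0826] ((561.2501220703125, 195.0505828857422), (109.85002136230469, 179.2853546142578), 89.99578857421875)
btn 506 [0.4675 0.1832 0.0842] [0.4945 0.2096 0.0909] [0.4809 0.1968 0.0889] ((481.083740234375, 196.42396545410156), (26.4001522064209, 26.76710319519043), 87.26399993896484)
fing [0.4752 0.1883 0.2278] [0.4941 0.2178 0.2973] low [0.4752 0.1883 0.2278] [0.4887 0.2113 0.2398] 240
210.95833333333334 243.66666666666666
fing [0.5279 0.1884 0.2274] [0.5473 0.2178 0.297 ] low [0.5335 0.1888 0.2274] [0.5471 0.2112 0.2394] 229
303.9737991266376 243.3231441048035
[0.51082595 0.20518189 0.22498545] [ 0.0371221  -0.03275037  0.04515145  0.0394639   0.0099547   0.03056985
  0.013801  ]
```

Request:
carry_out --rows '[{"linear": [0.5, 0, 0.08], "twist": [0, 0, 0], "jaw": 0.06}, {"linear": [0.5, 0, 0.08], "twist": [0, 0, 0], "jaw": 0.06}, {"linear": [0.5, 0, 0], "twist": [0, 0, 0], "jaw": 0.06}, {"linear": [0.5, 0, 0], "twist": [0, 0, 0], "jaw": 0.06}, {"linear": [0.5, 0, 0], "twist": [0, 0, 0], "jaw": 0.06}, {"linear": [0.3, 0, 0], "twist": [0, 0, 0], "jaw": 0.06}, {"linear": [0, 0, 0], "twist": [0, 0, 0], "jaw": 0.06}, {"linear": [0, 0, 0], "twist": [0, 0, 0], "jaw": 0.06}, {"linear": [0, 0, 0], "twist": [0, 0, 0], "jaw": 0.06}, {"linear": [0, 0, 0], "twist": [0, 0, 0], "jaw": 0.06}]'

```text
time_s: 4.08
eef_pos: [0.5128, 0.193, 0.1141]
eef_rot: [1.211, 1.208, -1.207]
wrist_force: [0.0, 0.8, 0.8]
opening: 0.0454
```

```bash
python3 - <<'E'
from h import *
snap('wrist','wrist2');snap('side','side2')
s=env.state(); print({k:np.round(v,4) for k,v in s.items()})
print(R.from_rotvec(s['eef_rot']).as_matrix().round(3))
E
```

```text
{'time_s': np.float64(4.1833), 'q': array([ 0.1299,  0.413 , -0.6658,  1.918 ,  0.3191,  0.9143, -0.6922]), 'qd': array([ 0.0004,  0.0028,  0.002 ,  0.0058, -0.0006, -0.0004,  0.0006]), 'tau': array([-1.29000e-02, -3.53137e+01, -5.85430e+00, -2.04915e+01,
        9.50000e-03, -2.80000e-03,  6.00000e-04]), 'eef_pos': array([0.5127, 0.1928, 0.1139]), 'eef_rot': array([ 1.211 ,  1.2077, -1.2071]), 'wrist_force': array([-0.5794,  0.625 ,  0.0132]), 'wrist_torque': array([ 0.0037,  0.0475, -0.0017]), 'opening': np.float64(0.0458)}
[[ 0.003  1.    -0.   ]
 [ 0.001 -0.    -1.   ]
 [-1.     0.003 -0.001]]
```

View pics/wrist2.png

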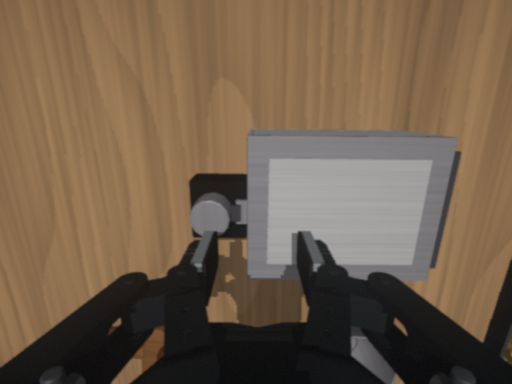

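View pics/side2.png

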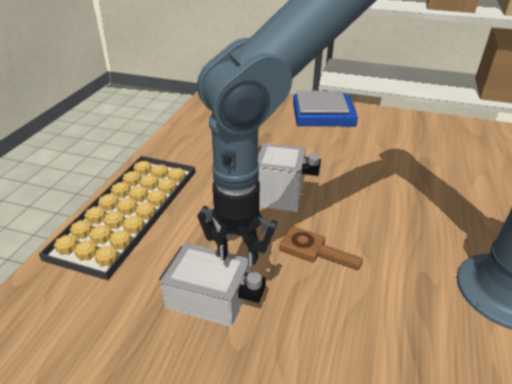

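Request:
carry_out --rows '[{"linear": [0.25, -0.05, -0.13], "twist": [0, 0, 0], "jaw": 0.06}, {"linear": [0.15, 0, 0], "twist": [0, 0, 0], "jaw": 0.06}, {"linear": [0, 0, 0], "twist": [0, 0, 0], "jaw": 0.06}, {"linear": [0, 0, 0], "twist": [0, 0, 0], "jaw": 0.06}, {"linear": [0, 0, 0], "twist": [0, 0, 0], "jaw": 0.06}]'

```text
time_s: 4.6
eef_pos: [0.5094, 0.1976, 0.0962]
eef_rot: [1.209, 1.21, -1.21]
wrist_force: [1.1, -0.4, 0.2]
opening: 0.0453
```

```bash
python3 - <<'E'
from h import *
snap('wrist','wrist3');snap('side','side3')
p,_=cloud('side3'); cv2.imwrite('pics/side3z.png',cv2.resize(p[200:330,140:300,::-1],None,fx=4,fy=4))
p,P=cloud('wrist3'); z=P[...,2]
for (a,d) in [(190,225),(292,330)]:
    f=np.zeros(z.shape,bool); f[225:290,a:d]=1; f&=(z>.091); F=P[f]
    lo=F[F[:,2]<F[:,2].min()+.012]; print(lo.min(0).round(4),lo.max(0).round(4),len(lo))
b=np.zeros(z.shape,bool); b[150:270,150:250]=1
B=P[b&(z>.084)&(z<.092)&(P[...,0]<.5)]; print('btn',B.min(0).round(4),B.max(0).round(4),B.mean(0).round(4))
s=env.state(); print({k:np.round(v,4) for k,v in s.items() if k in('eef_pos','wrist_force')})
E
```

```text
[0.4736 0.1855 0.0994] [0.487  0.2079 0.1114] 238
[0.5318 0.1852 0.0991] [0.5453 0.2076 0.1111] 231
btn [0.4668 0.1844 0.084 ] [0.4942 0.2106 0.0907] [0.4821 0.2007 0.0887]
{'eef_pos': array([0.5098, 0.1976, 0.0966]), 'wrist_force': array([-0.134 , -0.0181,  0.2875])}
```

View pics/wrist3.png

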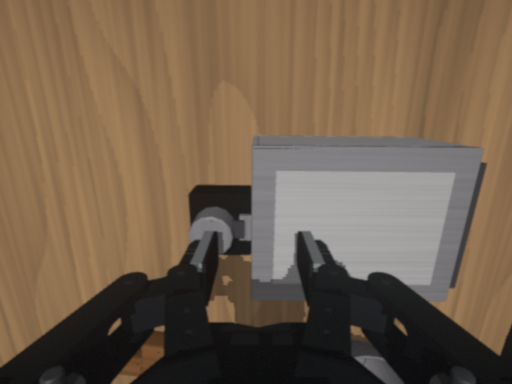

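View pics/side3z.png

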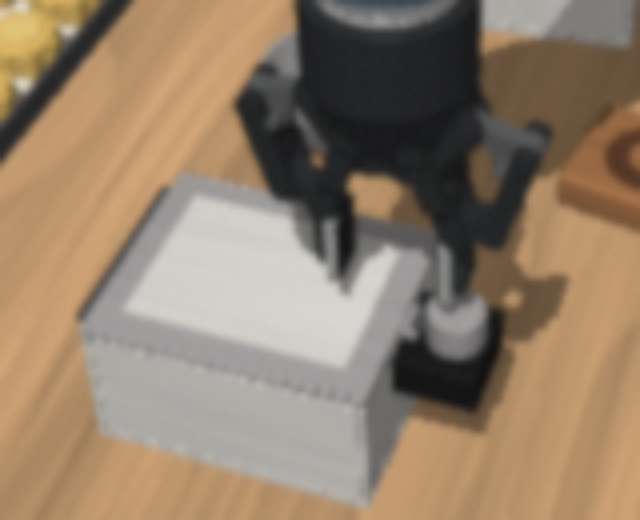

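Finger is above the button and the other is over the lid. I'll go down 10 mm, then press in small steps.

Request:
carry_out --rows '[{"linear": [0.15, 0.02, 0], "twist": [0, 0, 0], "jaw": 0.06}, {"linear": [0.1, 0, 0], "twist": [0, 0, 0], "jaw": 0.06}, {"linear": [0, 0, 0], "twist": [0, 0, 0], "jaw": 0.06}, {"linear": [0, 0, 0], "twist": [0, 0, 0], "jaw": 0.06}, {"linear": [0, 0, 0], "twist": [0, 0, 0], "jaw": 0.06}]'

```text
time_s: 5.12
eef_pos: [0.5103, 0.1975, 0.0863]
eef_rot: [1.209, 1.209, -1.21]
wrist_force: [-0.5, 0.5, -0.2]
opening: 0.0453
```

Request:
carry_out --rows '[{"linear": [0.06, 0, 0], "twist": [0, 0, 0], "jaw": 0.06}, {"linear": [0, 0, 0], "twist": [0, 0, 0], "jaw": 0.06}, {"linear": [0, 0, 0], "twist": [0, 0, 0], "jaw": 0.06}, {"linear": [0, 0, 0], "twist": [0, 0, 0], "jaw": 0.06}]'

```text
time_s: 5.45
eef_pos: [0.5106, 0.1977, 0.0843]
eef_rot: [1.209, 1.209, -1.209]
wrist_force: [-0.7, -0.0, 1.7]
opening: 0.0452
```

Request:
carry_out --rows '[{"linear": [0.05, 0, 0], "twist": [0, 0, 0], "jaw": 0.06}, {"linear": [0, 0, 0], "twist": [0, 0, 0], "jaw": 0.06}, {"linear": [0, 0, 0], "twist": [0, 0, 0], "jaw": 0.06}, {"linear": [0, 0, 0], "twist": [0, 0, 0], "jaw": 0.06}]'

```text
time_s: 5.78
eef_pos: [0.5107, 0.1977, 0.0824]
eef_rot: [1.209, 1.209, -1.209]
wrist_force: [-0.3, -1.1, 3.5]
opening: 0.0452
```

Request:
carry_out --rows '[{"linear": [0.05, 0, 0], "twist": [0, 0, 0], "jaw": 0.06}, {"linear": [0, 0, 0], "twist": [0, 0, 0], "jaw": 0.06}, {"linear": [0, 0, 0], "twist": [0, 0, 0], "jaw": 0.06}, {"linear": [0, 0, 0], "twist": [0, 0, 0], "jaw": 0.06}]'

```text
time_s: 6.12
eef_pos: [0.5106, 0.1977, 0.0804]
eef_rot: [1.209, 1.209, -1.209]
wrist_force: [-1.1, -0.7, 4.6]
opening: 0.0451
```

```bash
python3 - <<'E'
from h import *
snap('side','side4');snap('wrist','wrist4')
p,P=cloud('side4'); cv2.imwrite('pics/side4z.png',cv2.resize(p[200:330,140:300,::-1],None,fx=4,fy=4))
z=P[...,2]
for x in (.53,.56,.59,.62,.64):
    m=(abs(P[...,0]-x)<.006)&(P[...,1]>.215)&(P[...,1]<.245)&(z>.06); print(x,np.median(z[m]),m.sum())
E
```

```text
0.53 0.29528617212033964 767
0.56 0.0812743508232216 86
0.59 0.07962108244521338 81
0.62 0.07749912213374299 77
0.64 0.076224071219546 69
```

View pics/side4z.png

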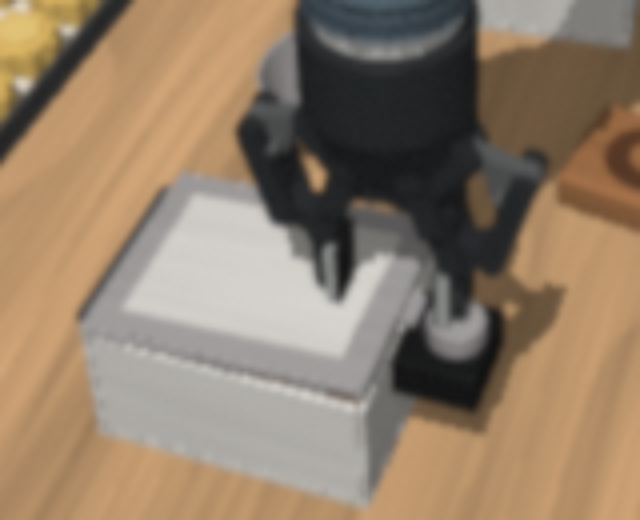

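The lid has been let go and rests on the waiting finger: slope about 0.065 rad, gap visible at the front edge. Now I'll raise it under control.

Request:
carry_out --rows '[{"linear": [-0.1, 0, 0], "twist": [0, 0, 0], "jaw": 0.06}, {"linear": [-0.2, 0, 0], "twist": [0, 0, 0], "jaw": 0.06}, {"linear": [-0.2, 0, 0], "twist": [0, 0, 0], "jaw": 0.06}, {"linear": [-0.2, 0, 0], "twist": [0, 0, 0], "jaw": 0.06}, {"linear": [-0.2, 0, 0], "twist": [0, 0, 0], "jaw": 0.06}, {"linear": [-0.1, 0, 0], "twist": [0, 0, 0], "jaw": 0.06}, {"linear": [0, 0, 0], "twist": [0, 0, 0], "jaw": 0.06}, {"linear": [0, 0, 0], "twist": [0, 0, 0], "jaw": 0.06}]'

```text
time_s: 6.88
eef_pos: [0.5105, 0.1977, 0.1204]
eef_rot: [1.21, 1.209, -1.209]
wrist_force: [0.6, 0.0, -0.9]
opening: 0.0453
```

```bash
python3 - <<'E'
from h import *
snap('side','side5')
p,P=cloud('side5'); cv2.imwrite('pics/side5z.png',cv2.resize(p[150:330,120:300,::-1],None,fx=3,fy=3))
z=P[...,2]
for x in (.53,.56,.59,.62,.64):
    m=(abs(P[...,0]-x)<.006)&(P[...,1]>.215)&(P[...,1]<.245)&(z>.06)&(z<.17); print(x,np.median(z[m]),m.sum())
s=env.state(); print(s['eef_pos'],s['wrist_force'])
E
```

```text
0.53 0.12331846478121666 74
0.56 0.11158100879327582 73
0.59 0.09931945799567643 68
0.62 0.08732441957989556 67
0.64 0.07833557528370327 59
[0.51023603 0.19758021 0.12001237] [0.61535742 0.17968949 1.28501203]
```

View pics/side5z.png

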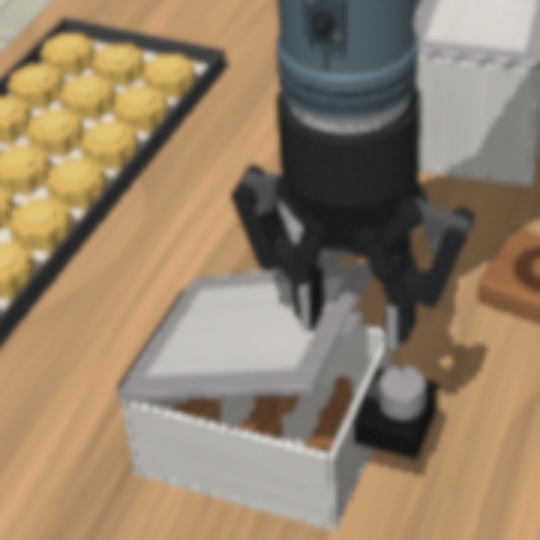

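The lid follows the finger: slope now about 0.39 rad, with the front edge between the two fingers. Continuing up and then back along the arc.

Request:
carry_out --rows '[{"linear": [-0.15, 0, 0], "twist": [0, 0, 0], "jaw": 0.06}, {"linear": [-0.2, 0, 0], "twist": [0, 0, 0], "jaw": 0.06}, {"linear": [-0.2, 0, 0], "twist": [0, 0, 0], "jaw": 0.06}, {"linear": [-0.2, 0.05, 0], "twist": [0, 0, 0], "jaw": 0.06}, {"linear": [-0.1, 0.15, 0], "twist": [0, 0, 0], "jaw": 0.06}, {"linear": [-0.1, 0.15, 0], "twist": [0, 0, 0], "jaw": 0.06}, {"linear": [-0.1, 0.15, 0], "twist": [0, 0, 0], "jaw": 0.06}, {"linear": [-0.1, 0.15, 0], "twist": [0, 0, 0], "jaw": 0.06}, {"linear": [-0.05, 0.1, 0], "twist": [0, 0, 0], "jaw": 0.06}, {"linear": [0, 0, 0], "twist": [0, 0, 0], "jaw": 0.06}, {"linear": [0, 0, 0], "twist": [0, 0, 0], "jaw": 0.06}]'

```text
time_s: 7.85
eef_pos: [0.5407, 0.1975, 0.1679]
eef_rot: [1.21, 1.209, -1.21]
wrist_force: [-0.4, 0.2, -0.1]
opening: 0.0452
```

```bash
python3 - <<'E'
from h import *
snap('side','side6')
p,P=cloud('side6'); cv2.imwrite('pics/side6z.png',cv2.resize(p[130:330,120:300,::-1],None,fx=3,fy=3))
z=P[...,2]
for x in (.55,.56,.59,.62,.64):
    m=(abs(P[...,0]-x)<.006)&(P[...,1]>.215)&(P[...,1]<.245)&(z>.06)&(z<.21); print(x,np.median(z[m]),m.sum())
s=env.state(); print(s['eef_pos'],s['wrist_force'])
E
```

```text
0.55 0.17590995724328817 36
0.56 0.17550362253819718 55
0.59 0.14002650576546116 36
0.62 0.10750730375499506 37
0.64 0.08352643361273343 42
[0.54018626 0.19751085 0.16766764] [ 0.16841496 -0.34089169  0.13450734]
```

View pics/side6z.png

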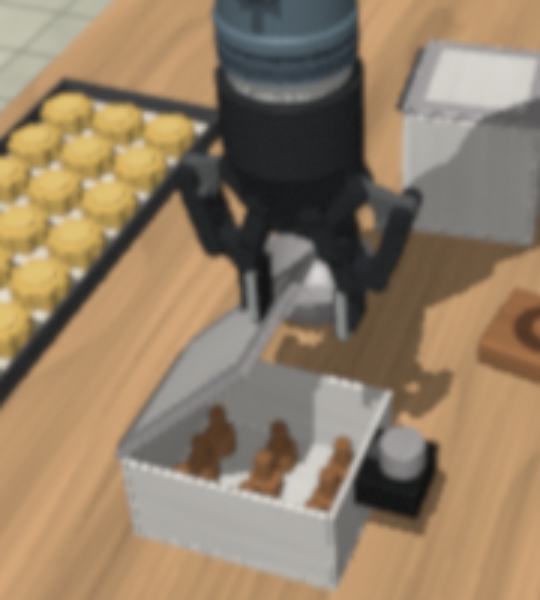

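Lid is now at about 0.86 rad, still leaning on the rear finger. I'll carry it to about 1.25 rad.

Request:
carry_out --rows '[{"linear": [-0.1, 0.15, 0], "twist": [0, 0, 0], "jaw": 0.06}, {"linear": [-0.1, 0.15, 0], "twist": [0, 0, 0], "jaw": 0.06}, {"linear": [-0.1, 0.15, 0], "twist": [0, 0, 0], "jaw": 0.06}, {"linear": [-0.05, 0.15, 0], "twist": [0, 0, 0], "jaw": 0.06}, {"linear": [-0.05, 0.15, 0], "twist": [0, 0, 0], "jaw": 0.06}, {"linear": [-0.05, 0.15, 0], "twist": [0, 0, 0], "jaw": 0.06}, {"linear": [-0.05, 0.15, 0], "twist": [0, 0, 0], "jaw": 0.06}, {"linear": [0, 0.1, 0], "twist": [0, 0, 0], "jaw": 0.06}, {"linear": [0, 0, 0], "twist": [0, 0, 0], "jaw": 0.06}, {"linear": [0, 0, 0], "twist": [0, 0, 0], "jaw": 0.06}]'

```text
time_s: 8.73
eef_pos: [0.5865, 0.1975, 0.1878]
eef_rot: [1.209, 1.21, -1.21]
wrist_force: [-1.0, 0.1, -0.6]
opening: 0.0454
```

```bash
python3 - <<'E'
from h import *
snap('side','side7')
p,P=cloud('side7'); cv2.imwrite('pics/side7z.png',cv2.resize(p[130:330,120:300,::-1],None,fx=3,fy=3))
s=env.state(); print(s['eef_pos'],s['wrist_force'])
E
```

```text
[0.58609526 0.19754497 0.18775121] [-0.29744717  0.35832535 -0.89460921]
```

View pics/side7z.png

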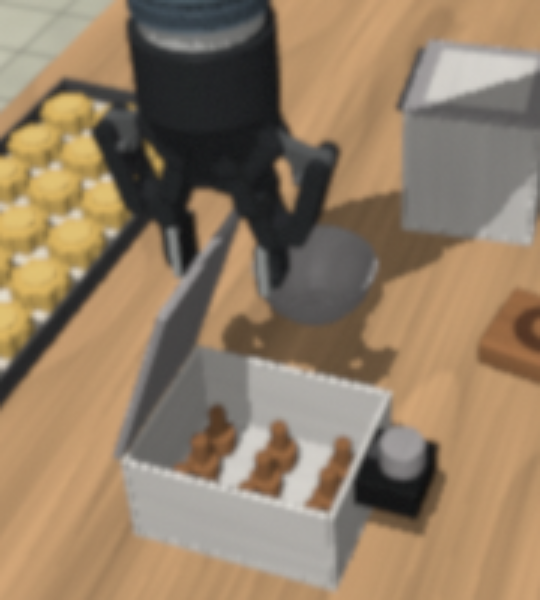

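Lid at roughly 1.25 rad. Following on to near its stop, then lifting clear.

Request:
carry_out --rows '[{"linear": [-0.03, 0.15, 0], "twist": [0, 0, 0], "jaw": 0.06}, {"linear": [-0.03, 0.15, 0], "twist": [0, 0, 0], "jaw": 0.06}, {"linear": [-0.03, 0.15, 0], "twist": [0, 0, 0], "jaw": 0.06}, {"linear": [-0.03, 0.15, 0], "twist": [0, 0, 0], "jaw": 0.06}, {"linear": [0, 0.15, 0], "twist": [0, 0, 0], "jaw": 0.06}, {"linear": [0, 0.15, 0], "twist": [0, 0, 0], "jaw": 0.06}, {"linear": [0, 0.15, 0], "twist": [0, 0, 0], "jaw": 0.06}, {"linear": [0, 0.15, 0], "twist": [0, 0, 0], "jaw": 0.06}, {"linear": [0, 0.15, 0], "twist": [0, 0, 0], "jaw": 0.06}, {"linear": [0, 0, 0], "twist": [0, 0, 0], "jaw": 0.06}, {"linear": [0, 0, 0], "twist": [0, 0, 0], "jaw": 0.06}]'

```text
time_s: 9.7
eef_pos: [0.6407, 0.1975, 0.1927]
eef_rot: [1.21, 1.209, -1.21]
wrist_force: [-0.8, 0.6, -0.1]
opening: 0.0451
```

```bash
python3 - <<'E'
from h import *
snap('side','side8')
p,P=cloud('side8'); cv2.imwrite('pics/side8z.png',cv2.resize(p[130:330,100:300,::-1],None,fx=3,fy=3))
s=env.state(); print(s['eef_pos'],s['wrist_force'])
E
```

```text
[0.64033907 0.19764607 0.19273441] [ 0.07119071  0.41712447 -0.13508161]
```

View pics/side8z.png

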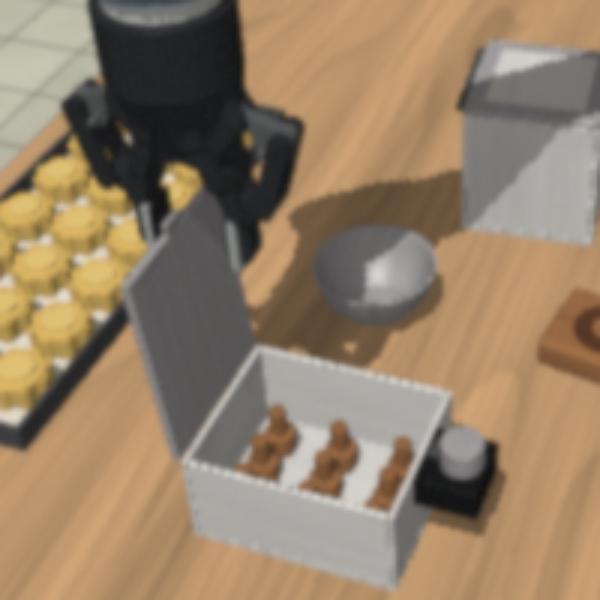

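Lid is upright between the fingers. Now straight up and clear.

Request:
carry_out --rows '[{"linear": [-0.2, 0, 0], "twist": [0, 0, 0], "jaw": 0.06}, {"linear": [-0.3, 0, 0], "twist": [0, 0, 0], "jaw": 0.06}, {"linear": [-0.4, 0, 0], "twist": [0, 0, 0], "jaw": 0.06}, {"linear": [-0.5, 0, 0], "twist": [0, 0, 0], "jaw": 0.06}, {"linear": [-0.5, 0, 0], "twist": [0, 0, 0], "jaw": 0.06}, {"linear": [-0.5, 0, 0], "twist": [0, 0, 0], "jaw": 0.06}, {"linear": [-0.3, 0, 0], "twist": [0, 0, 0], "jaw": 0.06}, {"linear": [0, 0, 0], "twist": [0, 0, 0], "jaw": 0.06}, {"linear": [0, 0, 0], "twist": [0, 0, 0], "jaw": 0.06}, {"linear": [0, 0, 0], "twist": [0, 0, 0], "jaw": 0.06}, {"linear": [0, 0, 0], "twist": [0, 0, 0], "jaw": 0.06}, {"linear": [0, 0, 0], "twist": [0, 0, 0], "jaw": 0.06}]'

```text
time_s: 10.75
eef_pos: [0.6397, 0.197, 0.299]
eef_rot: [1.207, 1.211, -1.212]
wrist_force: [0.1, -1.2, -0.2]
opening: 0.0452
```

Request:
carry_out --rows '[{"linear": [0, 0, 0], "twist": [0, 0, 0], "jaw": 0.06}, {"linear": [0, 0, 0], "twist": [0, 0, 0], "jaw": 0.06}, {"linear": [0, 0, 0], "twist": [0, 0, 0], "jaw": 0.06}, {"linear": [0, 0, 0], "twist": [0, 0, 0], "jaw": 0.06}, {"linear": [0, 0, 0], "twist": [0, 0, 0], "jaw": 0.06}, {"linear": [0, 0, 0], "twist": [0, 0, 0], "jaw": 0.06}, {"linear": [0, 0, 0], "twist": [0, 0, 0], "jaw": 0.06}, {"linear": [0, 0, 0], "twist": [0, 0, 0], "jaw": 0.06}]'

```text
time_s: 11.42
eef_pos: [0.6405, 0.1976, 0.301]
eef_rot: [1.209, 1.209, -1.209]
wrist_force: [-0.3, 1.0, 0.0]
opening: 0.0452
```

```bash
python3 - <<'E'
from h import *
snap('side','side9'); snap('scene','scene9')
p,P=cloud('side9'); cv2.imwrite('pics/side9z.png',cv2.resize(p[100:330,100:330,::-1],None,fx=2.5,fy=2.5))
for t in('side9','scene9'):
    _,P=cloud(t);z=P[...,2]
    for zz in (.1,.13,.16,.19):
        m=(abs(z-zz)<.006)&(P[...,1]>.15)&(P[...,1]<.25)&(P[...,0]>.6)&(P[...,0]<.7); print(t,zz,np.median(P[...,0][m]),m.sum())
s=env.state(); print(s['time_s'],s['eef_pos'],s['wrist_force'])
_,P=cloud('scene9'); print(P[142,228])
E
```

```text
side9 0.1 0.649344190438871 171
side9 0.13 0.6532225486099097 178
side9 0.16 0.6571771469376522 190
side9 0.19 0.6609204885549681 198
scene9 0.1 0.6577333351281804 55
scene9 0.13 0.6615152833175869 55
scene9 0.16 0.6652809047171262 74
scene9 0.19 0.6690932422131495 87
11.5167 [0.64044828 0.19759516 0.30093759] [-0.22071813  0.08524291 -0.34054385]
[ 0.52068475 -0.16743331  0.12317094]
```

View pics/side9z.png

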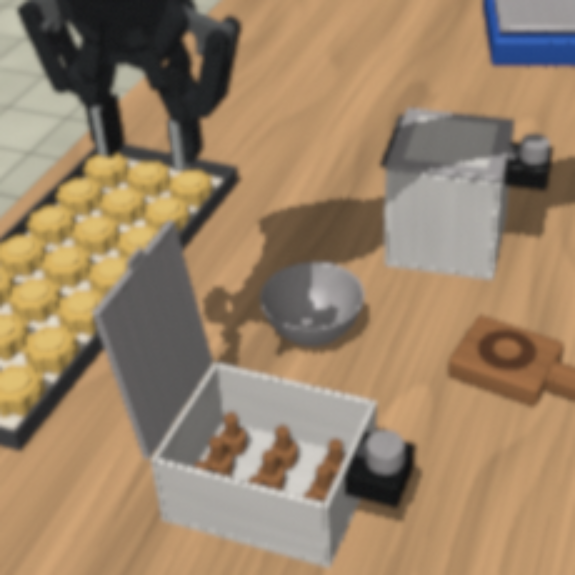

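Lid leans about 0.13 rad past upright (≈1.70 rad, on its stop) in both views, the tall tin is shut, and the gripper is clear.

```bash
python3 -c "
from station import sign_off; print(sign_off())"
```

```text
the job is handed in; nothing more can be done
None
```

The low tin is open: its lid stands fully open, the tall tin is still shut, and the job was handed in at about 11.5 s of the 38 s allowed.

- **How it was opened:** I pressed the button from above with one fingertip of the part-open gripper (about 4.6 N at the wrist). The other fingertip waited over the lid and met it as it rose. I led the lid up through about 0.07, 0.39, 0.86 and 1.25 rad to upright, then lifted the gripper straight off. The lid never swung free until it was upright.
- **Last checks:**
  - In both camera views the lid sits at about 1.70 rad, on its stop.
  - The tall tin's lid top measures 0.123 m, against 0.122 m at the start.
  - The gripper is roughly 9 cm above the lid's edge, and the wrist force is only noise.
- **Differences between measurements:**
  - The two views disagree by about 8 mm on the x position of the open lid. They are looking at opposite faces of a 6 mm lid, which accounts for most of that.
  - They agree on the angle.
  - I had no direct reading of the lid's angle or speed; both come from the pictures and depth.

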